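# Find the socket for the pipe clamp's nut and snug it up

### The arm

A 6-joint arm with a two-finger parallel gripper is mounted at the origin on a cart in front of the work surface, level with it; the furniture and walls round the work are solid. World frame = base frame: x ahead of the robot, y to its left, z up, the work surface at z = 0. Lengths are in mm, angles in degrees, forces in N, time in s.
With the tool pointing down it reaches from about 350 to 850 mm from the base axis. Payload 8.1 kg.
Tool frame: the origin (TCP) lies where the fingers leave the gripper's body, on its centre line; the fingertips stand 73 mm ahead of it and the grasp point (between the pads) lies 54 mm ahead of it; z points along the fingers, y is the line along which they close (so a half turn about z gives the same grasp; the last joint's range is limited). The gripper opens to 85 mm and grips with 20 to 120 N. Pads are 22 mm wide; open, the fingers measure 114 mm over their backs; the gripper's body (76 mm by 85 mm) begins 54 mm behind the grasp point. The pads swing forward as they close: fully open they stand 13 mm farther back than shut.
Start: joints at [-80.925, 7.471, 85.268, -0, 87.261, -4.893], TCP at [144.856, -582.257, 303.892] pointing down, gripper open.
Joint ranges: [-169.43, 169.43], [-51.17, 129.36], [1.28, 143.12], [-76.62, 256.62], [0, 156.53], [-152.29, 152.29]. Speed limits (degrees/s): [136.94, 136.94, 159.86, 180, 180, 180].

### API

Orientations are given as [roll, pitch, yaw] about the fixed x, y, z axes, in that order (R = Rz(yaw) Ry(pitch) Rx(roll)).
In Python, from bench import sense, optics, r gives the robot as it stands.
- The arm moves only by the tool servo_tool, never from a script. Its argument "plan" is a list that holds one entry, the list of rows, each a list of 5 numbers: the shift along the world's x, y, z in m, then the turn about the world's z in degrees, then the finger opening in m, from 0 to 0.0854. A call has 1 to 10 rows; each row shifts and turns the commanded pose from where the row before left it; what a row does not reach is not made up. A row lasts 1/10 s, in which the tool goes at most 50 mm and 8.59 degrees, less where a joint would pass 70% of its speed; a pose out of reach is approached as far as the arm can. A call is refused whole if a number of a shift passes 0.05 or a number of a turn 8.59, either way. A call with a gripper value outside its range is refused whole. The fingers move at their own pace and stop on an object; "force" is the grip in N (left out, the last holds). Time passes only in rows, so rows that do not move let the fingers close. It gives the time, the measured TCP pose, the force, the opening and the grip force at its end, in the units of the state.
- sense(): the state, without advancing time (a new reading comes with each control period).
- optics.snapshot(name): name is "side" or "top"; returns a dict with "frame" (420x560x3 uint8, blue, green, red), "fx", "fy", "cx", "cy" (pixels), "dist_coeffs" ([k1, k2, p1, p2, k3] as OpenCV has them; the pictures are not rectified), "cam_to_world" (4x4, takes a point from camera to world coordinates). Camera axes: x right, y down, z forward; pixel columns grow to the right and rows downward; lengths in mm; the calibration is good to about 2 mm. A picture is of the moment at which its call begins. There is no depth.
- r.hand_in(): hands the job in; it is judged then, once.
The state is a dict: "time": time; "joint_pos": joint angles; "qd": joint speeds; "joint_efforts": joint torques, N m; "tool_pos": TCP position; "tcp_rot": TCP orientation; "ft_force": force on the tool from outside, world axes, zero at the start; "wrist_torque": the same for the moment, N m; "finger_gap": finger opening in mm; "grip_force": force on a finger pad.
Only numpy, scipy, OpenCV 4.12 (cv2) and the standard library are available. Lean on these libraries where they do the work, as an engineer would, in place of code of your own. Each camera call takes 0.05 s, during which the arm holds its last target. There are 200 camera calls.

### The job

The black pipe in the pressure-test rig is held by a hinged blue clamp whose nut is not tight yet. Find out which of the three look-alike sockets in the rack fits that nut by trying them on it, standing any that does not fit back upright in the rack. Push the one that fits fully down over the nut, turn it clockwise until the nut is snug, and finish still gripping the socket seated on the nut, leaving the marker and the roll of tape where they lie.

Things in the scene. Friction and masses are not known exactly. Their poses are not given: they have to be found in the camera images.
- work_nut (a point): The nut to work on: centre of the washer face under the hex nut of the clamp that holds the black pipe, 63 mm above the bench. x points away from the robot across the pipe, y along the pipe towards the gauge, z up. Three blue hinged clamps (foot 138 x 64 mm, 79 mm high) are fixed on the bench, each with one nut; the one whose nut seat coincides with this point is in use, the others are empty.
- nut_a_seat (a point): Centre of the underside of clamp A's hex nut, on its 41 mm washer, 63 mm above the bench. It turns with the nut: x square to one of the six flats, z up. The three nuts are 19, 24 and 30 mm across flats (12, 14, 17 mm high); which clamp has which is not told. The stud stands 5 mm out of the nut. There is room round the nut for a 44 mm socket.
- nut_a (a joint): Turn of clamp A's nut in rad, growing clockwise seen from above; 0.9 is snug (a firm stop). Starts between 0.15 and 0.55 and stays where it is left; turning takes about 0.12 N m.
- nut_b_seat (a point): Centre of the underside of clamp B's hex nut, on its 41 mm washer, 63 mm above the bench. It turns with the nut: x square to one of the six flats, z up. The three nuts are 19, 24 and 30 mm across flats (12, 14, 17 mm high); which clamp has which is not told. The stud stands 5 mm out of the nut. There is room round the nut for a 44 mm socket.
- nut_b (a joint): Turn of clamp B's nut in rad, growing clockwise seen from above; 0.9 is snug (a firm stop). Starts between 0.15 and 0.55 and stays where it is left; turning takes about 0.12 N m.
- nut_c_seat (a point): Centre of the underside of clamp C's hex nut, on its 41 mm washer, 63 mm above the bench. It turns with the nut: x square to one of the six flats, z up. The three nuts are 19, 24 and 30 mm across flats (12, 14, 17 mm high); which clamp has which is not told. The stud stands 5 mm out of the nut. There is room round the nut for a 44 mm socket.
- nut_c (a joint): Turn of clamp C's nut in rad, growing clockwise seen from above; 0.9 is snug (a firm stop). Starts between 0.15 and 0.55 and stays where it is left; turning takes about 0.12 N m.
- socket_p_head (a point): Where to grip socket P: on its axis, 64 mm above its open lower end. The three sockets look alike: black cylinder 44 mm in diameter and 42 mm high, above it a bright square head (20 x 20 mm, 34 mm tall, from 42 to 76 mm above the open end), 0.28 kg. x and y are square to the head's faces, z up.
- socket_p_mouth (a point): Centre of the open lower end of socket P, axes as its head. Hex opening 27 mm deep, a flat square to x; 20.6, 25.6 or 31.6 mm across flats, which is not told. The right one drops over the nut until its rim meets the washer and turns it after up to 0.17 rad of play either way; a smaller one stops on top of the nut, a larger one drops too but spins without the nut.
- socket_q_head (a point): Where to grip socket Q: on its axis, 64 mm above its open lower end. The three sockets look alike: black cylinder 44 mm in diameter and 42 mm high, above it a bright square head (20 x 20 mm, 34 mm tall, from 42 to 76 mm above the open end), 0.28 kg. x and y are square to the head's faces, z up.
- socket_q_mouth (a point): Centre of the open lower end of socket Q, axes as its head. Hex opening 27 mm deep, a flat square to x; 20.6, 25.6 or 31.6 mm across flats, which is not told. The right one drops over the nut until its rim meets the washer and turns it after up to 0.17 rad of play either way; a smaller one stops on top of the nut, a larger one drops too but spins without the nut.
- socket_r_head (a point): Where to grip socket R: on its axis, 64 mm above its open lower end. The three sockets look alike: black cylinder 44 mm in diameter and 42 mm high, above it a bright square head (20 x 20 mm, 34 mm tall, from 42 to 76 mm above the open end), 0.28 kg. x and y are square to the head's faces, z up.
- socket_r_mouth (a point): Centre of the open lower end of socket R, axes as its head. Hex opening 27 mm deep, a flat square to x; 20.6, 25.6 or 31.6 mm across flats, which is not told. The right one drops over the nut until its rim meets the washer and turns it after up to 0.17 rad of play either way; a smaller one stops on top of the nut, a larger one drops too but spins without the nut.
- rack: Grey socket rack, 74 x 198 x 20 mm, fixed; origin at the centre of its underside, y along the row, z up. Three round recesses, 50 mm in diameter and 13 mm deep (floor 7 mm above the bench), at y = -62, 0 and +62 mm, one socket standing in each, heads up.
- marker_black: Black and white marker pen, 138 mm long, lying on the notebook at the left; origin at the centre of its underside. Leave it alone.
- tape_1: Roll of tape, 92 mm across, 25 mm high, behind the rack; origin at the centre of its underside. Leave it alone.

How it is judged:
By the outcome, as a careful person would: the job done as asked, in the order asked, and still so for the second after the job is handed in, while the arm keeps its last pose, push and grip.
It also fails if it takes over 72 s, if anything falls off the work surface, if the arm or the gripper's body presses on something with over 40 N, if the wrist force passes 120 N, or if a joint passes its speed limit or range.

## Working session

There is one attempt and no reset: what is moved stays moved. The work goes in short steps, Python scripts to look and compute and a tool call to move; the robot and the scene stay as the last step left them, time stands still between calls to the robot, and variables do not carry over. Pictures are saved under pics/ and viewed, at most 10 in all, crops included, and the job is handed in when it is done.

Besides the shell and the picture viewer there is one more tool, called after "Call:" by a JSON object that holds its "api" and its "payload". servo_tool: Moves the arm, as the interface text tells. Its arguments: {"type":"object","properties":{"plan":{"type":"array"},"force":{"type":"number"}},"required":["plan"]}

```bash
mkdir -p pics; ls
python3 - <<'E'
from bench import sense, optics, r
import cv2,numpy as np
s=sense();print(s)
for n in("side","top"):
    d=optics.snapshot(n);cv2.imwrite(f"pics/{n}0.png",d["frame"]);np.savez(f"{n}0.npz",**d)
    print(n,d["fx"],d["fy"],d["cx"],d["cy"],d["dist_coeffs"],np.round(d["cam_to_world"],3).tolist())
E
```

```text
pics
{'time': 0.0, 'joint_pos': array([-8.09257256e+01,  7.51532104e+00,  8.53305890e+01,  1.23505950e-03,
        8.72623766e+01, -4.89260723e+00]), 'qd': array([ 0.02416124,  0.05418325, -0.01356563, -0.01270555,  0.10470907,
        0.03557955]), 'joint_efforts': array([-1.89222468e-03, -5.69397640e+01, -5.00560856e+01, -6.59798970e-04,
        1.45483497e-02,  3.34368258e-05]), 'tool_pos': array([ 144.78133436, -581.8294702 ,  302.82954367]), 'tcp_rot': array([-1.79892213e+02, -1.04646278e-02,  1.39668116e+01]), 'ft_force': array([-0.48447019,  0.54135134,  0.48521833]), 'wrist_torque': array([0.00646181, 0.02325751, 0.01113117]), 'grip_force': 0.0, 'finger_gap': 85.23782078922989}
side 383.3737790945522 383.3737790945522 281.95574146233906 213.43509225430495 [-0.06509656  0.          0.          0.          0.        ] [[-1.0, 0.009, 0.008, 517.851], [-0.005, 0.335, -0.942, 955.055], [-0.011, -0.942, -0.335, 420.409], [0.0, 0.0, 0.0, 1.0]]
top 413.54785930684193 413.54785930684193 283.0735297468544 209.42327748851233 [-0.05116716  0.          0.          0.          0.        ] [[-0.004, -0.996, 0.093, 419.436], [-1.0, 0.003, -0.015, 17.051], [0.015, -0.093, -0.996, 1097.839], [0.0, 0.0, 0.0, 1.0]]
```

View pics/side0.png

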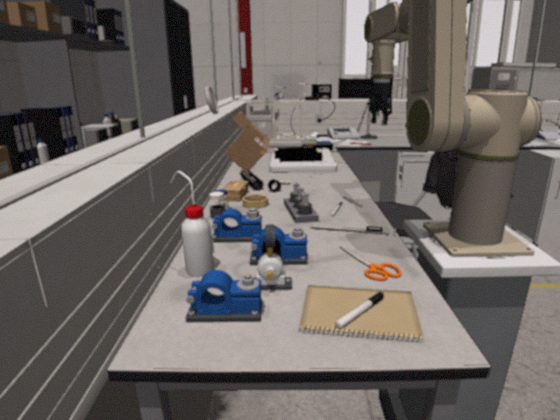

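View pics/top0.png

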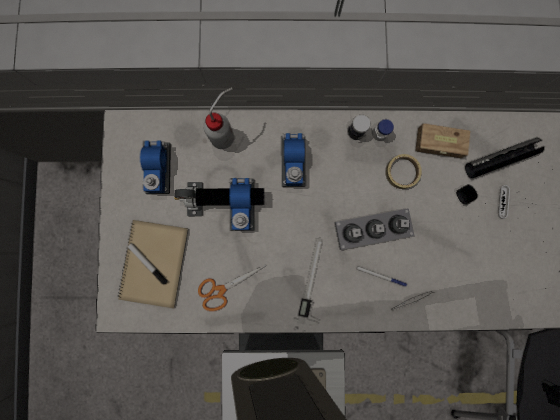

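The side view shows the arm at the right and the rack at about (300,205). The clamp holding the black pipe is at (278,245). In the top view the clamp in use is at (240,200) with its nut at about (240,221). The sockets stand at about (352,233), (376,228) and (400,223), and the tape is at (404,172).

```bash
cat > h.py <<'E'
import numpy as np,cv2
def cam(d):
    K=np.array([[d["fx"],0,d["cx"]],[0,d["fy"],d["cy"]],[0,0,1.]]);return K,np.array(d["dist_coeffs"],float),np.array(d["cam_to_world"])
def onplane(d,uv,z):
    K,D,T=cam(d);p=cv2.undistortPoints(np.float64(uv).reshape(-1,1,2),K,D).reshape(-1,2)
    v=np.c_[p,np.ones(len(p))]@T[:3,:3].T;o=T[:3,3]
    return o+v*((z-o[2])/v[:,2])[:,None]
def proj(d,P):
    K,D,T=cam(d);R=T[:3,:3].T
    return cv2.projectPoints(np.float64(P).reshape(-1,1,3),cv2.Rodrigues(R)[0],-R@T[:3,3],K,D)[0].reshape(-1,2)
E
python3 - <<'E'
import numpy as np,cv2
from h import *
d=dict(np.load("top0.npz"));f=d["frame"]
a=cv2.resize(f[200:250,325:425],None,fx=8,fy=8,interpolation=cv2.INTER_CUBIC)[:,:800]
b=cv2.resize(f[205:237,222:258],None,fx=8,fy=6,interpolation=cv2.INTER_CUBIC)
b=cv2.resize(f[206:236,222:258],None,fx=6.6,fy=6.6,interpolation=cv2.INTER_CUBIC)
c=np.zeros((600,800,3),np.uint8);c[:400]=a;c[400:400+b.shape[0],:b.shape[1]]=b[:200]
cv2.imwrite("pics/crop0.png",c)
print(onplane(d,[[352,233],[376,228],[400,223]],83).round(1), onplane(d,[[240,221]],80).round(1))
# grey rack
print(onplane(d,[[335,222],[410,209],[413,235],[340,249]],20).round(1))
E
```

```text
[[ 455.  -168.2   83. ]
 [ 467.1 -228.    83. ]
 [ 479.2 -288.4   83. ]] [[485.7 107.5  80. ]]
[[ 486.2 -135.5   20. ]
 [ 519.8 -335.2   20. ]
 [ 451.1 -341.    20. ]
 [ 415.7 -147.5   20. ]]
```

View pics/crop0.png

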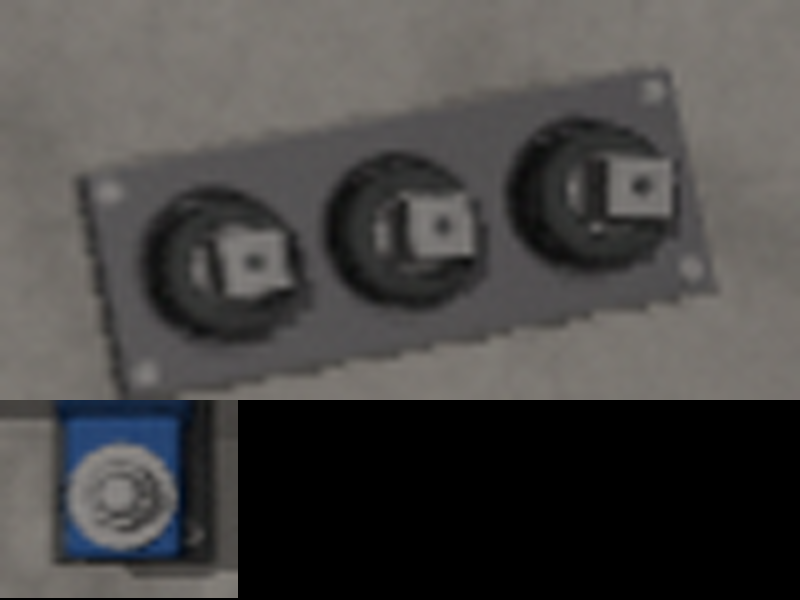

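The crop shows the three bright head tops centred at crop pixels (256,262), (442,225) and (641,187). The washer is at about (121,498), with a small nut inside it. Next I'll measure the heads precisely and compare the three nuts.

Run:
```python
import numpy as np,cv2
from h import *
d=dict(np.load("top0.npz"));f=d["frame"];S=8
g=cv2.resize(cv2.cvtColor(f,cv2.COLOR_BGR2GRAY),None,fx=S,fy=S,interpolation=cv2.INTER_CUBIC)
for cx,cy in[(256,262),(442,225),(641,187)]:
    x0,y0=325*8+cx-50,200*8+cy-55
    w=g[y0:y0+110,x0:x0+100]
    t=w[35:75,30:70].max()*0.5+45
    m=(w>t).astype(np.uint8);m=cv2.morphologyEx(m,cv2.MORPH_OPEN,np.ones((25,25)))
    m=cv2.morphologyEx(m,cv2.MORPH_CLOSE,np.ones((15,15)))
    c=max(cv2.findContours(m,0,2)[0],key=cv2.contourArea).reshape(-1,2)+[x0,y0]
    P=onplane(d,(c+.5)/S-.5,83)[:,:2].astype(np.float32)
    (a,b),(w_,h_),an=cv2.minAreaRect(P);print(round(a,1),round(b,1),round(w_,1),round(h_,1),round(an,1),t)
out=[]
for cx,cy in[(152,182),(240,221),(294,175)]:
    out.append(cv2.resize(f[cy-11:cy+11,cx-11:cx+11],(264,264),interpolation=cv2.INTER_CUBIC))
s=dict(np.load("side0.npz"))
N=onplane(d,[[152,182],[240,221],[294,175]],63);N[:]=N
print(N.round(1))
o2=[]
for u,v in proj(s,N):
    u,v=int(u),int(v);print(u,v);o2.append(cv2.resize(s["frame"][v-18:v+12,u-15:u+15],(264,264),interpolation=cv2.INTER_CUBIC))
im=np.vstack([np.hstack(out),np.hstack(o2)]);cv2.imwrite("pics/nuts.png",cv2.convertScaleAbs(im,alpha=1.3))
```

```text
Traceback (most recent call last):
ValueError: max() iterable argument is empty
```

```bash
cat > m.py <<'E'
import numpy as np,cv2
from h import *
d=dict(np.load("top0.npz"));f=d["frame"];S=8
g=cv2.resize(cv2.cvtColor(f,cv2.COLOR_BGR2GRAY),None,fx=S,fy=S,interpolation=cv2.INTER_CUBIC)
for cx,cy in[(256,262),(442,225),(641,187)]:
    x0,y0=325*8+cx-50,200*8+cy-55
    w=np.ascontiguousarray(g[y0:y0+110,x0:x0+100])
    t,m=cv2.threshold(w,0,1,cv2.THRESH_BINARY+cv2.THRESH_OTSU)
    m=cv2.morphologyEx(m,cv2.MORPH_CLOSE,np.ones((15,15)))
    m=cv2.morphologyEx(m,cv2.MORPH_OPEN,np.ones((25,25)))
    cs=cv2.findContours(m,cv2.RETR_EXTERNAL,cv2.CHAIN_APPROX_NONE)[0]
    if not cs: print("none",t,w.max(),w[55,20:90:10]);continue
    c=max(cs,key=cv2.contourArea).reshape(-1,2)+[x0,y0]
    P=onplane(d,(c+.5)/S-.5,83)[:,:2].astype(np.float32)
    (a,b),(w_,h_),an=cv2.minAreaRect(P);print(round(a,1),round(b,1),round(w_,1),round(h_,1),round(an,1),t)
out=[]
for cx,cy in[(152,182),(240,221),(294,175)]:
    out.append(cv2.resize(f[cy-11:cy+11,cx-11:cx+11],(264,264),interpolation=cv2.INTER_CUBIC))
s=dict(np.load("side0.npz"))
N=onplane(d,[[152,182],[240,221],[294,175]],63);print(N.round(1))
o2=[]
for u,v in proj(s,N):
    u,v=int(u),int(v);print(u,v);o2.append(cv2.resize(s["frame"][v-18:v+12,u-15:u+15],(264,264),interpolation=cv2.INTER_CUBIC))
im=np.vstack([np.hstack(out),np.hstack(o2)]);cv2.imwrite("pics/nuts.png",cv2.convertScaleAbs(im,alpha=1.3))
E
python3 m.py
```

```text
456.7 -178.4 19.5 20.3 89.7 79.0
471.5 -240.2 26.0 26.6 89.7 77.0
483.5 -302.8 25.8 26.4 88.3 75.0
[[586.3 332.4  63. ]
 [486.9 109.   63. ]
 [603.2 -27.1  63. ]]
248 283
298 235
253 216
```

View pics/nuts.png

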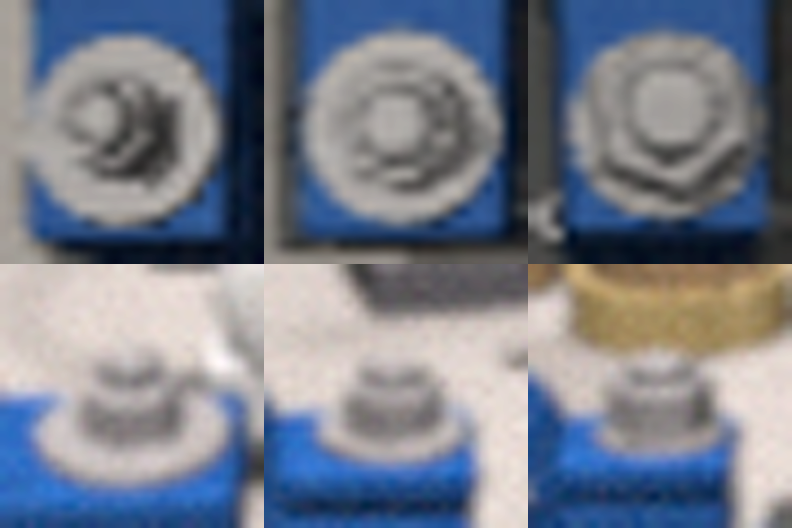

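The middle clamp, the one holding the pipe, has the medium nut (24 mm). The left clamp has the 19 and the right the 30. So the nut is 14 mm high, and a smaller socket would stop with its rim at z=77.

Run:
```python
from h import *
d=dict(np.load("top0.npz"))
c=np.array([[255,262],[441,226],[641,187]])
print(onplane(d,(c+.5)/8-.5+[325,200],83).round(1))
print(onplane(d,[[240.1,220.3]],63).round(1),onplane(d,[[239.7,219.7]],82).round(1))
# washer of work nut, blue-complement mask
f=d["frame"][206:236,222:258].astype(int);b=cv2.resize(f.astype(np.float32),None,fx=8,fy=8,interpolation=cv2.INTER_CUBIC)
m=((b[...,0]-b[...,2]<45)&(b.mean(2)>85)).astype(np.uint8)
for k in cv2.findContours(m,cv2.RETR_EXTERNAL,cv2.CHAIN_APPROX_NONE)[0]:
    if cv2.contourArea(k)>3000:
        (x,y),r_=cv2.minEnclosingCircle(k);print(x/8+222,y/8+206,r_/8,cv2.contourArea(k))
print(onplane(d,[[105/8*0+240.1,220.3]],63))
```

```text
[[ 456.7 -179.2   83. ]
 [ 467.5 -237.2   83. ]
 [ 479.3 -300.1   83. ]]
[[488.6 108.8  63. ]] [[488.8 108.1  82. ]]
240.2623519897461 220.51851749420166 8.422442436218262 13353.0
239.9375 222.375 22.450044631958008 20394.5
[[488.61065864 108.7589768   63.        ]]
```

Call:
{"api": "servo_tool", "payload": {"plan": [[[0.03,0.04,0,-1.4,0.035],[0.03,0.04,0,-1.4,0.035],[0.03,0.04,0,-1.4,0.035],[0.03,0.04,0,-1.4,0.035],[0.03,0.04,0,-1.4,0.035],[0.03,0.04,-0.01,-1.4,0.035],[0.03,0.04,-0.02,-1.4,0.035],[0.03,0.04,-0.02,-1.4,0.035],[0.03,0.04,-0.02,-1.4,0.035],[0.03,0.04,-0.02,-1.4,0.035]]], "force": 30}}

```text
time: 1.1
tool_pos: [436.3, -192.6, 219.0]
tcp_rot: [180.0, -0.0, -0.1]
ft_force: [0.8, -0.4, 0.3]
finger_gap: 34.7
grip_force: 0.0
```

Call:
{"api": "servo_tool", "payload": {"plan": [[[0.012,0.01,-0.03,0,0.035],[0,0,0,0,0.035],[0,0,0,0,0.035]]]}}

```text
time: 1.4
tool_pos: [447.1, -184.1, 189.2]
tcp_rot: [-180.0, 0.1, 0.0]
ft_force: [-0.0, -0.7, -0.5]
finger_gap: 34.8
grip_force: 0.0
```

Call:
{"api": "servo_tool", "payload": {"plan": [[[0.0096,0.005,-0.02,0,0.035],[0,0,-0.022,0,0.035],[0,0,-0.02,0,0.035],[0,0,0,0,0.015],[0,0,0,0,0.015],[0,0,0,0,0.015],[0,0,0,0,0.015],[0,0,0,0,0.015]]]}}

```text
time: 2.2
tool_pos: [457.7, -179.8, 128.8]
tcp_rot: [180.0, -0.1, -0.0]
ft_force: [-0.1, -0.6, -2.4]
finger_gap: 19.3
grip_force: 30.3
```

Call:
{"api": "servo_tool", "payload": {"plan": [[[0,0,0,0,0.04],[0,0,0,0,0.04],[0,0,0,8.5,0.04],[0,0,0,8.5,0.04],[0,0,0,8.5,0.04],[0,0,0,8.5,0.04],[0,0,0,8.5,0.04],[0,0,0,8.5,0.04],[0,0,0,8.5,0.04],[0,0,0,8.5,0.04]]]}}

```text
time: 3.2
tool_pos: [457.5, -179.5, 128.1]
tcp_rot: [180.0, 0.0, 68.3]
ft_force: [0.7, -0.6, 0.5]
finger_gap: 40.1
grip_force: 0.0
```

Call:
{"api": "servo_tool", "payload": {"plan": [[[0,0,0,8.5,0.04],[0,0,0,8.5,0.04],[0,0,0,5,0.04],[0,0,0,0,0.04]]]}}

```text
time: 3.6
tool_pos: [457.5, -179.5, 128.1]
tcp_rot: [180.0, 0.0, 90.1]
ft_force: [1.1, -0.3, -0.5]
finger_gap: 40.4
grip_force: 0.0
```

Close, then lift.

Call:
{"api": "servo_tool", "payload": {"plan": [[[0,0,0,0,0.015],[0,0,0,0,0.015],[0,0,0,0,0.015],[0,0,0,0,0.015],[0,0,0,0,0.015],[0,0,0,0,0.015]]], "force": 70}}

```text
time: 4.2
tool_pos: [457.5, -179.6, 128.1]
tcp_rot: [180.0, 0.0, 90.0]
ft_force: [0.3, 0.3, 3.6]
finger_gap: 19.2
grip_force: 69.0
```

Call:
{"api": "servo_tool", "payload": {"plan": [[[0,0,0.03,0,0.015],[0,0,0.04,0,0.015],[0.003,0.035,0.03,0,0.015],[0.004,0.04,0.005,0,0.015],[0.004,0.04,0,0,0.015],[0.004,0.04,0,0,0.015],[0.004,0.04,0,0,0.015],[0.004,0.04,0,0,0.015],[0.004,0.04,0,0,0.015],[0.003,0.01,0,0,0.015]]]}}

```text
time: 5.2
tool_pos: [486.4, 108.9, 231.8]
tcp_rot: [-179.9, -0.1, 90.1]
ft_force: [-0.1, -0.6, -3.2]
finger_gap: 18.9
grip_force: 69.9
```

Run:
```python
from bench import sense, optics, r
s=sense();print(s['tool_pos'],s['tcp_rot'],s['finger_gap'],s['joint_pos'])
```

```text
[486.43376093 108.89083101 231.84715773] [-1.79893018e+02 -6.44166223e-02  9.01396996e+01] 18.895069552309387 [ 6.67759184e+00 -5.69597933e+00  1.06186677e+02  7.74490116e-02
  7.96082640e+01  6.52379631e+00]
```

Call:
{"api": "servo_tool", "payload": {"plan": [[[0.002,-0.0005,-0.012,0,0.015],[0,0,-0.01,0,0.015],[0,0,0,0,0.015]]]}}

```text
time: 5.5
tool_pos: [487.7, 103.6, 207.7]
tcp_rot: [-179.7, 0.1, 89.9]
ft_force: [-1.0, 0.4, -3.1]
finger_gap: 19.2
grip_force: 69.8
```

Run:
```python
from bench import sense, optics, r
import cv2,numpy as np
from h import *
s=sense();p=s['tool_pos'];print(p)
d=optics.snapshot("side");np.savez("side1.npz",**d)
for q in([488.5,108.5,63],[p[0],p[1],p[2]-121],[p[0],p[1],p[2]-121+42]):print(proj(d,[q]).round(2))
u,v=proj(d,[[488.5,108.5,85]])[0].astype(int);print(u,v)
cv2.imwrite("pics/s1.png",cv2.resize(d["frame"][v-30:v+25,u-35:u+35],None,fx=10,fy=10,interpolation=cv2.INTER_CUBIC))
```

```text
[487.69071565 103.58557751 207.6722403 ]
[[297.67 235.48]]
[[297.96 225.52]]
[[298.01 208.85]]
297 226
```

View pics/s1.png

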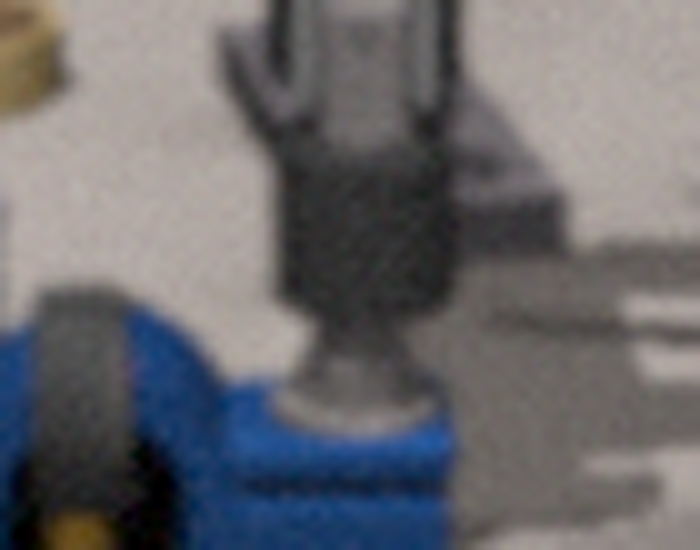

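The side view shows the socket (column about 363 in the crop) hovering over the washer (about 356). The nut is therefore roughly 1.5 mm further in +x, at x≈489.

Call:
{"api": "servo_tool", "payload": {"plan": [[[0.0013,0.005,-0.003,0,0.015],[0,0,0,0,0.015],[0,0,0,0,0.015]]]}}

```text
time: 5.85
tool_pos: [490.8, 109.8, 208.1]
tcp_rot: [180.0, -0.0, 90.0]
ft_force: [-0.7, 0.2, -2.8]
finger_gap: 18.6
grip_force: 69.8
```

Run:
```python
from bench import sense
for i in range(3):
    s=sense();print(s['tool_pos'],s['qd'].round(2))
```

```text
[490.7957199  109.84407762 208.09274052] [ 0.09 -0.3  -0.   -0.    0.08  0.  ]
[490.7957199  109.84407762 208.09274052] [ 0.09 -0.3  -0.   -0.    0.08  0.  ]
[490.7957199  109.84407762 208.09274052] [ 0.09 -0.3  -0.   -0.    0.08  0.  ]
```

Call:
{"api": "servo_tool", "payload": {"plan": [[[0,0,-0.004,0,0.015],[0,0,0,0,0.015],[0,0,0,0,0.015]]]}}

```text
time: 6.15
tool_pos: [490.5, 110.0, 203.7]
tcp_rot: [-180.0, 0.0, 90.0]
ft_force: [0.5, 0.1, -2.0]
finger_gap: 18.6
grip_force: 69.8
```

Run:
```python
from bench import sense
for i in range(1):
    s=sense();print(s['tool_pos'],s['qd'].round(2))
```

```text
[490.47515249 109.99377737 203.66602231] [ 0.04 -0.06 -0.21  0.03  0.02  0.07]
```

Call:
{"api": "servo_tool", "payload": {"plan": [[[-0.0015,-0.0015,0,0,0.015],[0,0,-0.003,0,0.015],[0,0,-0.003,0,0.015],[0,0,-0.002,0,0.015],[0,0,0,0,0.015]]]}}

```text
time: 6.65
tool_pos: [489.1, 108.4, 195.6]
tcp_rot: [-180.0, 0.0, 90.0]
ft_force: [0.0, -0.1, -1.5]
finger_gap: 18.9
grip_force: 70.3
```

Call:
{"api": "servo_tool", "payload": {"plan": [[[0,0,-0.003,0,0.015],[0,0,-0.003,0,0.015],[0,0,-0.003,0,0.015],[0,0,-0.002,0,0.015],[0,0,0,0,0.015]]]}}

```text
time: 7.15
tool_pos: [489.4, 108.3, 186.3]
tcp_rot: [180.0, 0.0, 90.0]
ft_force: [-6.2, -3.2, 11.6]
finger_gap: 19.0
grip_force: 72.1
```

Call:
{"api": "servo_tool", "payload": {"plan": [[[-0.0004,-0.0003,-0.001,0,0.015],[0,0,-0.001,0,0.015],[0,0,0,0,0.015]]]}}

```text
time: 7.45
tool_pos: [489.3, 108.2, 184.9]
tcp_rot: [179.9, 0.0, 90.0]
ft_force: [-7.0, -3.1, 14.6]
finger_gap: 18.7
grip_force: 72.5
```

Call:
{"api": "servo_tool", "payload": {"plan": [[[0,0,0,-4,0.015],[0,0,0,-4,0.015],[0,0,0,0,0.015]]]}}

```text
time: 7.75
tool_pos: [489.5, 108.2, 184.1]
tcp_rot: [179.9, -0.0, 81.8]
ft_force: [-1.2, -0.9, 7.8]
finger_gap: 18.8
grip_force: 71.3
```

Run:
```python
from bench import sense
s=sense();print(s['tool_pos'],s['tcp_rot'],s['ft_force'],s['wrist_torque'])
```

```text
[489.48018859 108.2357762  184.11998085] [ 1.79878823e+02 -2.17581846e-02  8.18251174e+01] [-1.19965536 -0.87296064  7.81570792] [-0.2457386   0.54230455 -0.02104606]
```

Call:
{"api": "servo_tool", "payload": {"plan": [[[0,0,0,-5,0.015],[0,0,0,-5,0.015]]]}}

```text
time: 7.95
tool_pos: [489.5, 108.2, 184.1]
tcp_rot: [179.9, -0.0, 71.8]
ft_force: [-2.8, -3.0, 8.1]
finger_gap: 18.9
grip_force: 71.4
```

```bash
cat > t.py <<'E'
from bench import sense
s=sense();print(s['tool_pos'].round(2),s['tcp_rot'].round(1),s['ft_force'].round(1),s['wrist_torque'].round(3))
E
python3 t.py
```

```text
[489.55 108.17 184.09] [179.9  -0.   71.8] [-2.8 -3.   8.1] [-0.417  0.692  0.078]
```

Call:
{"api": "servo_tool", "payload": {"plan": [[[0,0,0,-5,0.015],[0,0,0,-5,0.015]]]}}

```text
time: 8.15
tool_pos: [489.3, 108.2, 184.1]
tcp_rot: [179.9, -0.0, 61.8]
ft_force: [-3.0, -3.3, 9.0]
finger_gap: 18.8
grip_force: 71.5
```

```bash
python3 t.py
```

```text
[489.32 108.16 184.09] [179.9  -0.   61.8] [-3.  -3.3  9. ] [-0.295  0.698  0.215]
```

Call:
{"api": "servo_tool", "payload": {"plan": [[[0,0,0,-4,0.015],[0,0,0,-4,0.015]]]}}

```text
time: 8.35
tool_pos: [489.3, 108.2, 184.1]
tcp_rot: [179.9, -0.1, 53.8]
ft_force: [-2.8, -3.6, 8.6]
finger_gap: 18.7
grip_force: 71.5
```

```bash
python3 t.py
```

```text
[489.35 108.16 184.1 ] [ 1.799e+02 -1.000e-01  5.380e+01] [-2.8 -3.6  8.6] [-0.349  0.684  0.201]
```

Call:
{"api": "servo_tool", "payload": {"plan": [[[0,0,0,-3,0.015],[0,0,0,-3,0.015]]]}}

```text
time: 8.55
tool_pos: [489.4, 108.2, 184.1]
tcp_rot: [179.9, -0.1, 47.9]
ft_force: [-2.6, -2.5, 8.4]
finger_gap: 18.9
grip_force: 71.4
```

```bash
python3 t.py
```

```text
[489.36 108.17 184.1 ] [ 1.799e+02 -1.000e-01  4.790e+01] [-2.6 -2.5  8.4] [-0.389  0.635  0.203]
```

Call:
{"api": "servo_tool", "payload": {"plan": [[[0,0,0,-3,0.015],[0,0,0,-3,0.015]]]}}

```text
time: 8.75
tool_pos: [489.4, 108.1, 184.1]
tcp_rot: [179.9, -0.1, 41.9]
ft_force: [-3.1, -2.6, 8.1]
finger_gap: 18.6
grip_force: 71.4
```

```bash
python3 t.py
```

```text
[489.37 108.14 184.07] [ 1.799e+02 -1.000e-01  4.190e+01] [-3.1 -2.6  8.1] [-0.355  0.634  0.213]
```

Call:
{"api": "servo_tool", "payload": {"plan": [[[0,0,0,-3,0.015],[0,0,0,-3,0.015]]]}}

```text
time: 8.95
tool_pos: [489.4, 108.1, 184.1]
tcp_rot: [179.9, -0.1, 35.9]
ft_force: [-3.2, -1.8, 7.9]
finger_gap: 18.8
grip_force: 71.4
```

```bash
python3 t.py
```

```text
[489.4  108.15 184.08] [ 1.799e+02 -1.000e-01  3.590e+01] [-3.2 -1.8  7.9] [-0.363  0.597  0.198]
```

Call:
{"api": "servo_tool", "payload": {"plan": [[[0,0,0,-3,0.015],[0,0,0,-2,0.015]]]}}

```text
time: 9.15
tool_pos: [489.4, 108.1, 184.1]
tcp_rot: [179.9, -0.1, 30.9]
ft_force: [-2.6, -3.3, 8.6]
finger_gap: 18.8
grip_force: 71.4
```

```bash
python3 t.py
```

```text
[489.41 108.11 184.08] [ 1.799e+02 -1.000e-01  3.090e+01] [-2.6 -3.3  8.6] [-0.355  0.605  0.201]
```

Call:
{"api": "servo_tool", "payload": {"plan": [[[0,0,0,-3,0.015],[0,0,0,-2,0.015]]]}}

```text
time: 9.35
tool_pos: [489.4, 108.1, 184.1]
tcp_rot: [179.9, -0.1, 25.9]
ft_force: [-2.3, -2.2, 7.3]
finger_gap: 18.5
grip_force: 71.4
```

```bash
python3 t.py
```

```text
[489.42 108.15 184.08] [ 1.799e+02 -1.000e-01  2.590e+01] [-2.3 -2.2  7.3] [-0.354  0.54   0.651]
```

Call:
{"api": "servo_tool", "payload": {"plan": [[[0,0,0,-2,0.015],[0,0,0,0,0.015]]]}}

```text
time: 9.55
tool_pos: [489.4, 108.1, 184.1]
tcp_rot: [179.9, -0.1, 23.9]
ft_force: [-3.7, -1.9, 7.9]
finger_gap: 18.8
grip_force: 71.4
```

```bash
python3 t.py
```

```text
[489.43 108.14 184.1 ] [ 1.799e+02 -1.000e-01  2.390e+01] [-3.7 -1.9  7.9] [-0.374  0.466  0.467]
```

Call:
{"api": "servo_tool", "payload": {"plan": [[[0,0,0,0,0.012],[0,0,0,0,0.012],[0,0,0,-2,0.012]]], "force": 115}}

```text
time: 9.85
tool_pos: [489.5, 108.1, 184.2]
tcp_rot: [179.9, -0.1, 22.0]
ft_force: [-2.9, -3.6, 8.2]
finger_gap: 18.2
grip_force: 112.4
```

```bash
python3 t.py
```

```text
[489.47 108.12 184.22] [ 1.799e+02 -1.000e-01  2.200e+01] [-2.9 -3.6  8.2] [-0.416  0.608  0.815]
```

Call:
{"api": "servo_tool", "payload": {"plan": [[[0,0,0,-2,0.012],[0,0,0,0,0.012]]]}}

```text
time: 10.05
tool_pos: [489.5, 108.1, 184.2]
tcp_rot: [179.9, -0.1, 20.0]
ft_force: [-2.5, -3.0, 8.2]
finger_gap: 18.1
grip_force: 112.3
```

```bash
python3 t.py
```

```text
[489.49 108.13 184.23] [ 1.799e+02 -1.000e-01  2.000e+01] [-2.5 -3.   8.2] [-0.461  0.594  0.678]
```

```bash
python3 - <<'E'
from bench import sense, optics
import cv2,numpy as np
s=optics.snapshot("side")["frame"];t=optics.snapshot("top")["frame"]
a=cv2.resize(s[185:250,262:332],(420,390),interpolation=cv2.INTER_CUBIC)
b=cv2.resize(t[190:250,210:270],(380,380),interpolation=cv2.INTER_CUBIC)
c=np.zeros((390,800,3),np.uint8);c[:,:420]=a;c[:380,420:]=b;cv2.imwrite("pics/end.png",c)
E
python3 t.py
```

```text
[489.49 108.14 184.23] [ 1.799e+02 -1.000e-01  2.000e+01] [-2.8 -1.7  9.7] [-0.406  0.574  0.676]
```

View pics/end.png

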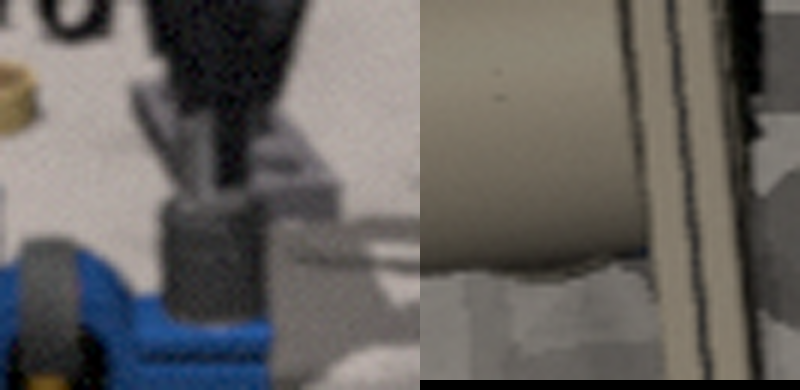

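The side view shows the socket rim down on the washer, still gripped at the head. The turning torque rose from 0.2 to about 0.8 N m at the stop, so the nut is snug.

```bash
python3 -c "
from bench import r
print(r.hand_in())"
```

```text
the job is handed in; nothing more can be done
None
```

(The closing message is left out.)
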